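# Dock the sample tray

### The job

Hook behind the far lip of the sample tray and drag it along the bench towards the robot into the docking frame, until it presses on the sprung buffer of the end stop with about 11 N (at least 8 N, never more than 15 N). Then let go of the tray and push the locking bolt all the way in behind it. Keep the tray down on the bench and the two pots standing upright in it.

Things in the scene. Friction and masses are not known exactly. Their poses are not given: they have to be found in the camera images.
- tray: Loose grey plastic tray, 120 x 120 mm over its lip, 30 mm high, about 0.25 kg; dragging it takes 1 to 4 N. Origin: centre of its underside; +x is its far side, z up. Walls 4 mm thick, outer faces 56 mm from the centre; an out-turned lip (z 26 to 30 mm) reaches to 60 mm on all sides. The far lip is at x = +60 mm; the bench behind it is free. A low divider along x parts the two pots.
- dock: Aluminium docking frame fixed to the bench. Origin: on the bench at the centre of a docked tray; +x out of the mouth, away from the robot, +y left. Rails 36 mm high, x -92 to +20 mm, inner faces at y = +-61.5 mm, then lead-ins flaring to y = +-85 mm at x = 58. Docked: tray x axis along dock x, tray origin at y = 0 and x = -11 to +3 mm when its near lip just touches the buffer.
- end_stop: Fixed bar across the dock's robot end, 14 x 151 x 42 mm, centred at dock x = -92 mm; its pose is given at the dock's origin, same axes. A set screw on it carries a black sprung buffer, 18 mm diameter, 27 mm up, facing +x. The free buffer face is at x = -71 to -57 mm: it differs each time and is not measured, so feel for it. It yields 1 mm per 8 N, up to 6 mm, and pushes back when let go.
- bolt (a joint): Sliding locking bolt: 0 = drawn back, 0.045 m = all the way in (towards dock +y); about 3 N of friction, stays where left. Steel bar, dock x 66 to 78 mm, z 7 to 22 mm; nose at dock y = -92 mm when back, -47 mm when in, then behind the far lip of the docked tray. It cannot enter while the tray is not home.
- bolt_knob (a point): On the axis of the bolt's upright black knob, 37 mm above the bench, moving with the bolt. Post of 15 mm diameter, topped by a 20 mm head from 55 to 62 mm above the bench. At joint 0 it is at dock x = 72, y = -170 mm. The fixed bed below is 6 mm high and runs to dock y = -220 mm; a fixed housing 34 mm high stands at y -95 to -115 mm.
- pot_1: White sample pot with a white lid, 47 mm diameter, 66 mm high, standing loose in the +y compartment of the tray. Origin: centre of its underside; z up.
- pot_2: White sample pot with a blue lid, 47 mm diameter, 66 mm high, standing loose in the -y compartment of the tray. Origin: centre of its underside; z up.
Not all that is in view belongs to the job. What is meant by the pot_2 is not yellow, and is the larger of those in its own colour.

How it is judged:
By the outcome, as a careful person would: the job done as asked, in the order asked, and still so for the second after the job is handed in, with the robot touching nothing.
It also fails if it takes over 72 s, if anything falls off the work surface, if the arm or the gripper's body presses on something with over 40 N, if the wrist force passes 120 N, or if a joint passes its speed limit or range.

### The arm

A 7-joint arm with a two-finger parallel gripper is mounted at the origin on the work surface; the furniture and walls round the work are solid. World frame = base frame: x ahead of the robot, y to its left, z up, the work surface at z = 0. Lengths are in m, angles in rad, forces in N, time in s.
With the tool pointing down it reaches from about 0.425 to 1.025 m from the base axis. Payload 9.4 kg.
Tool frame: the origin (TCP) lies midway between the tips of the shut fingers; the grasp point (between the pads) lies behind it (bot.grip_depth is the z of the grasp point in the tool frame, in m); z points along the fingers, y is the line along which they close (so a half turn about z gives the same grasp; the last joint's range is limited). The gripper opens to 93 mm and grips with 3 to 60 N. Pads are 15 mm wide; open, the fingers measure 128 mm over their backs; the gripper's body (75 mm by 188 mm) begins 65 mm behind the grasp point.
Start: joints at [1.105, 0.599, -0.003, 1.599, 0.002, 0.943, -0.08], TCP at [0.275, -0.671, 0.219] pointing down, gripper open.
Joint ranges: [-2.57, 2.57], [-0.35, 1.97], [-1.29, 1.29], [0.11, 2.56], [-1.05, 4.19], [0.11, 1.86], [-2.63, 2.63]. Speed limits (rad/s): [2.22, 2.22, 3.01, 3.01, 3.14, 3.14, 3.14].

### API

Orientations are given as a unit quaternion [x, y, z, w].
In Python, from rig import sensors, cams, order, bot gives the robot as it stands. The module is installed in compiled form; this text tells all that it offers.
- The arm moves only by the tool arm_command, never from a script. Its argument "targets" is a list of rows, each a list of 2 entries, a list of its own where there are three numbers: the shift along the tool's x, y, z in m, then the turn about the tool's z in degrees. In form: [[[x, y, z], twist], ...]. A call has exactly 5 rows; each row is the pose to reach, as a shift and turn from the pose commanded when the call began, along the tool's axes at that moment; what a row does not reach only later rows make up. A row lasts 1/12 s, in which the tool goes at most 41.7 mm and 7.16 degrees, less where a joint would pass 70% of its speed; a pose out of reach is approached as far as the arm can. A call with a gripper value outside its range is refused whole. "hand" is the closure in counts, from 0 (fully open) to 255 (shut), set as the call begins (left out, the last holds). The fingers move at their own pace and stop on an object; "force" is the grip in N (left out, the last holds). Time passes only in rows, so rows that repeat a pose let the fingers close, or fill a call up. It gives the time, the measured TCP pose, the force, the opening and the grip force at its end, in the units of the state.
- sensors.get_obs(): the state, without advancing time (a new reading comes with each control period).
- cams.snapshot(name): name is "scene" or "top"; returns a dict with "color" (480x640x3 uint8, red, green, blue), "fx", "fy", "cx", "cy" (pixels), "R" (3x3) and "t" (3): a world point X has camera coordinates R X + t. Camera axes: x right, y down, z forward; pixel columns grow to the right and rows downward; lengths in m; the calibration is good to about 2 mm. A picture is of the moment at which its call begins. There is no depth.
- order.sign_off(): hands the job in; it is judged then, once.
The state is a dict: "t": time; "joint_pos": joint angles; "joint_vel": joint speeds; "joint_efforts": joint torques, N m; "position": TCP position; "orientation": TCP orientation; "wrist_force": force on the tool from outside, world axes, zero at the start; "torque": the same for the moment, N m; "finger_gap": finger opening in m; "finger_force": force on a finger pad.
Only numpy, scipy, OpenCV 4.12 (cv2) and the standard library are available. Lean on these libraries where they do the work, as an engineer would, in place of code of your own. Each camera call takes 0.05 s, during which the arm holds its last target. There are 200 camera calls.

## Working session

There is one attempt and no reset: what is moved stays moved. The work goes in short steps, Python scripts to look and compute and a tool call to move; the robot and the scene stay as the last step left them, time stands still between calls to the robot, and variables do not carry over. Pictures are saved under pics/ and viewed, at most 10 in all, crops included, and the job is handed in when it is done.

Besides the shell and the picture viewer there is one more tool, called as name([rows], argument=value, ...), one row to a line, values as JSON. arm_command: Moves the arm, as the interface text tells. Its arguments: {"type":"object","properties":{"targets":{"type":"array"},"hand":{"type":"number"},"force":{"type":"number"}},"required":["targets"]}

```bash
mkdir -p pics; python3 - <<'E'
from rig import sensors,cams,bot
import cv2,pickle
for n in("scene","top"):
    s=cams.snapshot(n);cv2.imwrite(f"pics/{n}0.png",s["color"][:,:,::-1]);pickle.dump(s,open(f"{n}0.pkl","wb"))
    print(n,s["fx"],s["cx"],s["cy"],s["R"],s["t"])
o=sensors.get_obs();print(o["t"],o["position"],o["orientation"],o["wrist_force"],bot.grip_depth)
E
```

```text
scene 580.8753508828548 324.7569405437201 243.76238272779844 [[-0.80813468 -0.58894555  0.0078402 ]
 [-0.41045896  0.55357397 -0.72462356]
 [ 0.42242369 -0.58881151 -0.6891003 ]] [0.36763409 0.25814827 0.66044335]
top 505.8038789803493 322.5297321896501 244.10291451659026 [[ 0.02822251 -0.99960036 -0.00161602]
 [-0.98655953 -0.02759394 -0.16105549]
 [ 0.16094653  0.00613969 -0.98694403]] [-0.0771639   0.47901013  0.81691137]
0.1 [ 0.27465941 -0.67047796  0.21782051] [ 9.81152896e-01  1.93231667e-01 -1.94227923e-04 -6.92471418e-04] [ 0.01192134  0.02894763 -0.13807918] -0.0188
```

View pics/top0.png

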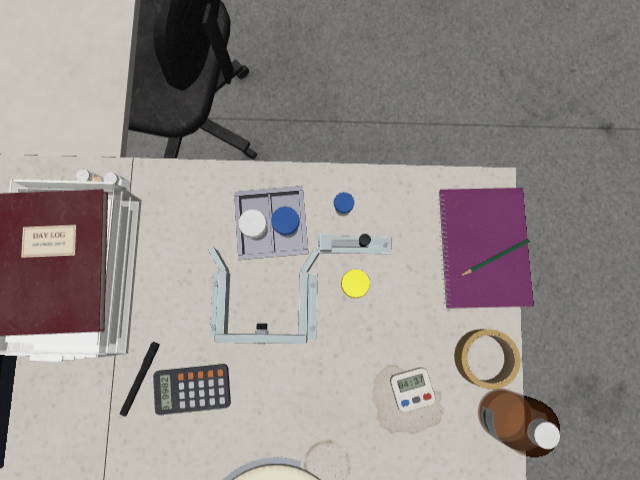

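View pics/scene0.png

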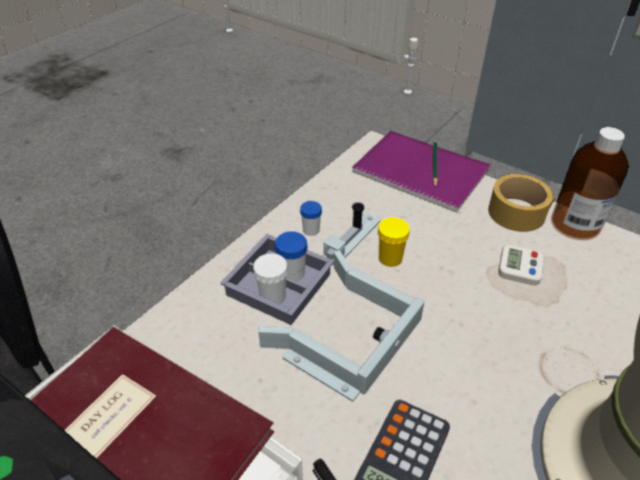

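The top view shows the tray rim at about (236..308, 187..259), white pot at (252,223), large blue pot (285,221), dock end stop at about (215..307,338), buffer (262,328) and knob head (364,240). The small blue pot (343,203) and yellow pot (356,283) are distractors. The scene view agrees.

```bash
cat > h.py <<'E'
import numpy as np,cv2
def ray(s,uv,z):
    uv=np.atleast_2d(np.float64(uv));d=np.c_[(uv[:,0]-s["cx"])/s["fx"],(uv[:,1]-s["cy"])/s["fy"],np.ones(len(uv))]@s["R"]
    c=-s["R"].T@s["t"];return (c+d*((z-c[2])/d[:,2])[:,None])[:,:2]
def proj(s,X):
    p=np.atleast_2d(X)@s["R"].T+s["t"];return np.c_[p[:,0]/p[:,2]*s["fx"]+s["cx"],p[:,1]/p[:,2]*s["fy"]+s["cy"]]
def blob(s,lo,hi,box):
    hsv=cv2.cvtColor(s["color"],cv2.COLOR_RGB2HSV);m=cv2.inRange(hsv,lo,hi);k=np.zeros_like(m);x0,y0,x1,y1=box;k[y0:y1,x0:x1]=m[y0:y1,x0:x1]
    c=max(cv2.findContours(k,cv2.RETR_EXTERNAL,cv2.CHAIN_APPROX_NONE)[0],key=cv2.contourArea);return c[:,0,:]
E
python3 - <<'E'
import pickle,cv2,numpy as np
from h import *
s=pickle.load(open("top0.pkl","rb"))
hsv=cv2.cvtColor(s["color"],cv2.COLOR_RGB2HSV)
for p in [(270,190),(305,230),(262,339),(218,300),(312,300),(328,245),(364,240),(285,221),(380,215),(262,300)]:print(p,hsv[p[1],p[0]])
cv2.imwrite("pics/crop.png",cv2.resize(s["color"][180:350,210:400,::-1],None,fx=3.5,fy=3.5,interpolation=cv2.INTER_CUBIC))
E
```

```text
(270, 190) [123  17 170]
(305, 230) [122  19 178]
(262, 339) [ 90  16 191]
(218, 300) [ 95  17 197]
(312, 300) [ 95  16 193]
(328, 245) [ 93  16 191]
(364, 240) [114  21  61]
(285, 221) [109 162 157]
(380, 215) [ 15  15 199]
(262, 300) [ 18  17 197]
```

View pics/crop.png

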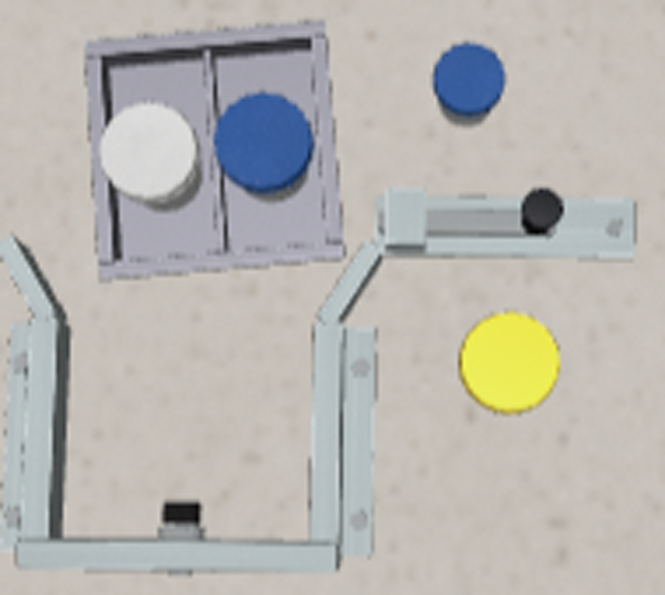

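The crop shows the tray rim corners at (86,43),(325,21),(344,257),(100,279), the end stop's far top edge at (17,541)-(338,545), and the knob head at (542,209).

```bash
python3 - <<'E'
import pickle
from h import *
s=pickle.load(open("top0.pkl","rb"))
c=lambda *p:np.array(p)/3.5+[210,180]
T=ray(s,c((86,43),(325,21),(344,257),(100,279)),.03);print("tray",T.round(4),T.mean(0));
e=[np.linalg.norm(T[i]-T[i-1]) for i in range(4)];print(np.round(e,4))
# +x tray : near->far
for a,b in((3,0),(2,1)):d=T[b]-T[a];print("tray yaw",np.degrees(np.arctan2(d[1],d[0])))
for a,b in((1,0),(2,3)):d=T[b]-T[a];print("tray yaw",np.degrees(np.arctan2(-d[0],d[1])))
E=ray(s,c((17,541),(338,545)),.042);print("endstop far edge",E,np.linalg.norm(E[0]-E[1]))
d=E[0]-E[1];yaw=np.arctan2(-d[0],d[1]);print("yaw",np.degrees(yaw))
K=ray(s,c((542,209)),.062)[0]
print("knob",K)
# rails inner top edges z=.036
R=ray(s,c((67,327),(61,520),(317,327),(312,520)),.036);print("rails",R)
for a,b in((1,0),(3,2)):d=R[a]-R[b];print(np.degrees(np.arctan2(-d[1],-d[0])))
mid=E.mean(0)
for y in(yaw,yaw-.01,yaw+.01):
    X=np.array([np.cos(y),np.sin(y)]);Y=np.array([-X[1],X[0]])
    O=mid+.085*X;print("dock",O,"knob in dock",(K-O)@X,(K-O)@Y,"rails",((R-O)@Y).round(4),"tray in dock",(T.mean(0)-O)@X,(T.mean(0)-O)@Y)
for n,col,z in(("p1",(160,150),.066),("p2",(264,142),.066),("sb",(469,78),.04),("yel",(510,361),.06)):print(n,ray(s,c(col),z))
B=ray(s,c((163,503),(200,503)),.036);print("buf face",B)
q=[9.81152896e-01,1.93231667e-01,0,0];print("tool x yaw",np.degrees(2*np.arctan2(q[1],q[0])))
E
```

```text
tray [[ 0.5694  0.0918]
 [ 0.584  -0.0265]
 [ 0.4656 -0.0398]
 [ 0.4515  0.0784]] [0.5176358  0.02598631]
[0.1186 0.1192 0.1191 0.119 ]
tray yaw 6.5097143416734164
tray yaw 6.432154776596411
tray yaw 7.02372780344573
tray yaw 6.810173491545745
endstop far edge [[ 0.32544281  0.10836344]
 [ 0.32784575 -0.04187317]] 0.15025582725650433
yaw 0.9163328340492329
knob [ 0.48647099 -0.13331283]
rails [[ 0.42709445  0.09193086]
 [ 0.33565195  0.0894623 ]
 [ 0.4304649  -0.02816247]
 [ 0.33899795 -0.02902306]]
1.546367419370858
0.5390687109253363
dock [0.41163341 0.03460449] knob in dock 0.07214262327232993 -0.16909267378482568 rails [ 0.0571  0.0561 -0.0631 -0.0625] tray in dock 0.10585100980911397 -0.010312299383936544
dock [0.41164275 0.03375454] knob in dock 0.07382566476251902 -0.16751281917917443 rails [ 0.0581  0.0562 -0.062  -0.0623] tray in dock 0.10594458861327587 -0.008403305483515576
dock [0.41161556 0.0354543 ] knob in dock 0.07044386765076532 -0.17065561926400855 rails [ 0.0561  0.056  -0.0641 -0.0626] tray in dock 0.1057383460630131 -0.01222026206301267
p1 [[0.50894668 0.04727833]]
p2 [[ 0.51415782 -0.00154791]]
sb [[ 0.5543335  -0.09838501]]
yel [[ 0.41464526 -0.11964702]]
buf face [[0.34493328 0.04169669]
 [0.34542701 0.02420386]]
tool x yaw 22.28288780205901
```

arm_command([
  [[0.036, -0.008, -0.016], 3],
  [[0.072, -0.015, -0.032], 6],
  [[0.108, -0.022, -0.048], 9],
  [[0.144, -0.029, -0.06], 12],
  [[0.177, -0.036, -0.06], 15.6],
], hand=118)

```text
t: 0.52
position: [0.4274, -0.5698, 0.2811]
orientation: [0.998, 0.057, 0.001, 0.001]
wrist_force: [0.8, -0.5, 0.4]
finger_gap: 0.0642
finger_force: 0.0
```

arm_command([
  [[0.016, -0.038, 0], 0],
  [[0.032, -0.076, 0], 0],
  [[0.048, -0.114, 0], 0],
  [[0.064, -0.152, 0], 0],
  [[0.08, -0.19, 0], 0],
])

```text
t: 0.93
position: [0.4824, -0.3704, 0.2783]
orientation: [0.998, 0.058, -0.0, -0.0]
wrist_force: [1.3, 0.1, 0.4]
finger_gap: 0.05
finger_force: 0.0
```

arm_command([
  [[0.016, -0.038, 0], 0],
  [[0.032, -0.076, 0], 0],
  [[0.048, -0.114, 0], 0],
  [[0.064, -0.152, 0], 0],
  [[0.08, -0.19, 0], 0],
])

```text
t: 1.35
position: [0.5397, -0.1725, 0.2785]
orientation: [0.998, 0.058, -0.0, -0.0]
wrist_force: [0.8, -0.5, 0.8]
finger_gap: 0.0499
finger_force: 0.0
```

arm_command([
  [[0.016, -0.038, 0], 0],
  [[0.032, -0.076, 0], 0],
  [[0.048, -0.114, 0], 0],
  [[0.064, -0.152, 0], 0],
  [[0.08, -0.19, 0], 0],
])

```text
t: 1.77
position: [0.597, 0.0255, 0.2784]
orientation: [0.998, 0.058, -0.0, 0.0]
wrist_force: [1.5, -0.4, -0.2]
finger_gap: 0.0497
finger_force: 0.0
```

arm_command([
  [[0.003, -0.01, 0.037], 0],
  [[0.003, -0.01, 0.075], 0],
  [[0.003, -0.01, 0.113], 0],
  [[0.003, -0.01, 0.148], 0],
  [[0.003, -0.01, 0.18], 0],
])

```text
t: 2.18
position: [0.5981, 0.034, 0.0964]
orientation: [0.998, 0.058, -0.001, 0.0]
wrist_force: [0.2, 0.0, 0.4]
finger_gap: 0.0501
finger_force: 0.0
```

arm_command([
  [[0, 0, 0.03], 0],
  [[0, 0, 0.055], 0],
  [[0, 0, 0.075], 0],
  [[0, 0, 0.086], 0],
  [[0, 0, 0.086], 0],
])

```text
t: 2.6
position: [0.5974, 0.0338, 0.0102]
orientation: [0.998, 0.058, -0.002, 0.0]
wrist_force: [-0.2, -0.2, 0.5]
finger_gap: 0.0499
finger_force: 0.0
```

```bash
python3 - <<'E'
from rig import sensors,cams
import cv2,pickle
from h import *
s=cams.snapshot("scene");pickle.dump(s,open("s1.pkl","wb"))
cv2.imwrite("pics/s1.png",cv2.resize(s["color"][150:400,180:460,::-1],None,fx=2.4,fy=2.4))
o=sensors.get_obs();print(o["t"],o["position"],o["wrist_force"])
E
```

```text
2.65 [0.59821776 0.03379758 0.01172904] [-0.56267501 -0.3950989  -0.20313863]
```

View pics/s1.png

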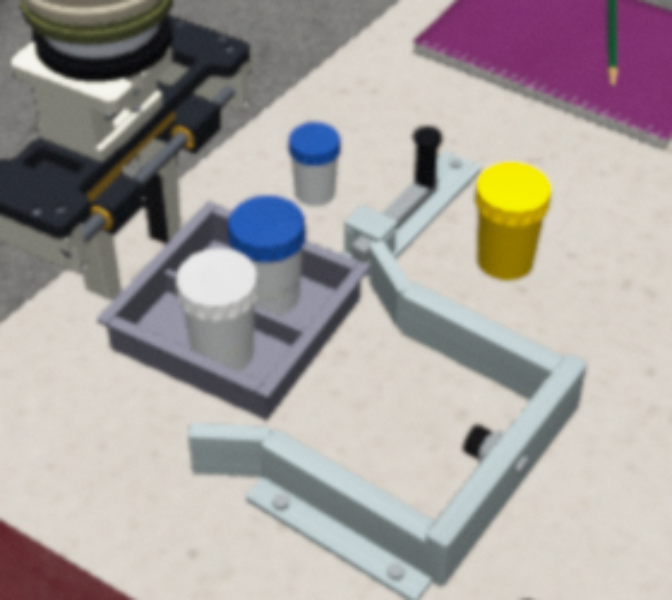

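The fingers (crop about (100,270) and (155,210)) stand behind the far lip, clear of it and of the pots. Approaching slowly.

arm_command([
  [[-0.003, 0, 0], 0],
  [[-0.006, 0, 0], 0],
  [[-0.009, 0, 0], 0],
  [[-0.012, 0, 0], 0],
  [[-0.014, 0, 0], 0],
])

```text
t: 3.07
position: [0.5858, 0.0323, 0.0137]
orientation: [0.998, 0.058, 0.001, -0.0]
wrist_force: [2.1, 0.4, 1.9]
finger_gap: 0.0501
finger_force: 1.2
```

arm_command([
  [[-0.002, 0, 0], 0],
  [[-0.004, -0.0005, 0], 0],
  [[-0.006, -0.001, 0], 0],
  [[-0.008, -0.001, 0], 0],
  [[-0.01, -0.0015, 0], 0],
])

```text
t: 3.48
position: [0.5772, 0.0336, 0.0131]
orientation: [0.998, 0.059, 0.002, -0.001]
wrist_force: [8.1, 4.0, 0.1]
finger_gap: 0.05
finger_force: 4.3
```

```bash
python3 - <<'E'
from rig import sensors,cams
import cv2,pickle
from h import *
s=cams.snapshot("scene");t=cams.snapshot("top")
a=cv2.resize(s["color"][150:350,180:420,::-1],None,fx=2.2,fy=2.2);b=cv2.resize(t["color"][150:290,210:330,::-1],(377,440))
b=b[:, :270] if 0 else cv2.resize(b,(270,315));b=cv2.copyMakeBorder(b,0,440-315,0,0,0)
cv2.imwrite("pics/s2.png",np.hstack([a,b]));
for _ in range(3):
    o=sensors.get_obs();print(o["t"],o["position"],o["wrist_force"],o["torque"],o["finger_force"]);cams.snapshot("top")
E
```

```text
3.5833 [0.57664705 0.03379541 0.01300861] [5.33205706 3.0691067  2.07311151] [ 0.77976857 -1.18817052 -0.20027103] 2.9448035918176174
3.6333 [0.57656344 0.03382494 0.01296144] [5.99799238 3.51346784 2.83799209] [ 0.80787426 -1.15061712 -0.20743569] 2.89101954549551
3.6833 [0.57656978 0.03386341 0.01298897] [5.41388869 2.87443375 2.99233653] [ 0.8227872  -1.18753627 -0.21862089] 2.8761548548936844
```

View pics/s2.png

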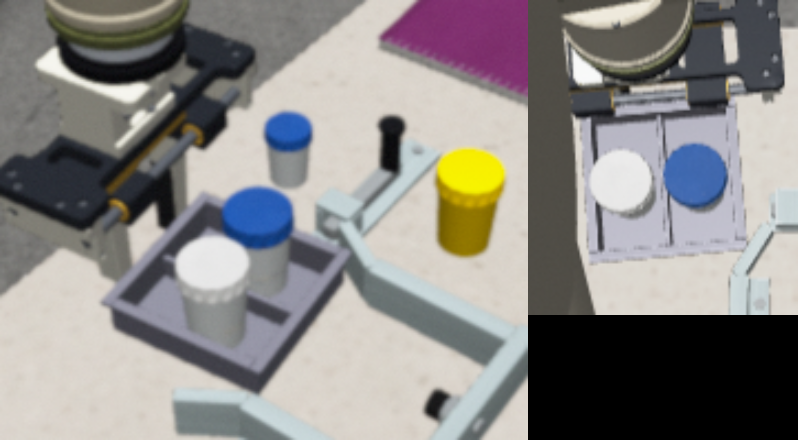

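The tray has followed about 9 mm, and its near right corner (composite (745,245)) has reached the right lead-in, with the pots standing. I'll straighten and steer it +y while dragging.

arm_command([
  [[-0.003, -0.0012, 0], 1.2],
  [[-0.006, -0.0024, 0], 2.4],
  [[-0.009, -0.0035, 0], 3.6],
  [[-0.012, -0.0046, 0], 4.8],
  [[-0.0145, -0.0057, 0], 5.8],
])

```text
t: 4.15
position: [0.5587, 0.0363, 0.0124]
orientation: [1.0, 0.007, -0.001, 0.0]
wrist_force: [1.7, -0.3, 1.1]
finger_gap: 0.0497
finger_force: 0.8
```

arm_command([
  [[-0.003, 0, 0], 0],
  [[-0.006, 0, 0], 0],
  [[-0.009, 0, 0], 0],
  [[-0.012, 0, 0], 0],
  [[-0.015, 0, 0], 0],
])

```text
t: 4.57
position: [0.544, 0.0362, 0.0124]
orientation: [1.0, 0.008, -0.001, 0.0]
wrist_force: [0.6, -0.2, -0.3]
finger_gap: 0.0502
finger_force: 0.6
```

arm_command([
  [[-0.003, 0, 0], 0],
  [[-0.006, 0, 0], 0],
  [[-0.009, 0, 0], 0],
  [[-0.012, 0, 0], 0],
  [[-0.015, 0, 0], 0],
])

```text
t: 4.98
position: [0.5295, 0.036, 0.0126]
orientation: [1.0, 0.008, -0.0, 0.0]
wrist_force: [0.0, -0.0, -0.9]
finger_gap: 0.0499
finger_force: 0.6
```

arm_command([
  [[-0.003, 0, 0], 0],
  [[-0.006, 0, 0], 0],
  [[-0.009, 0, 0], 0],
  [[-0.012, 0, 0], 0],
  [[-0.015, 0, 0], 0],
])

```text
t: 5.4
position: [0.5145, 0.0358, 0.0126]
orientation: [1.0, 0.008, -0.0, 0.0]
wrist_force: [1.8, 0.9, -0.5]
finger_gap: 0.0499
finger_force: 0.6
```

```bash
python3 - <<'E'
from rig import sensors,cams
import cv2,pickle
from h import *
s=cams.snapshot("scene");t=cams.snapshot("top")
a=cv2.resize(s["color"][170:370,200:440,::-1],None,fx=1.8,fy=1.8);b=cv2.resize(t["color"][190:350,205:325,::-1],(270,360))
cv2.imwrite("pics/s3.png",np.hstack([a,b]));
for _ in range(3):
    o=sensors.get_obs();print(o["t"],o["position"],o["wrist_force"],o["torque"],o["finger_force"]);cams.snapshot("top")
E
```

```text
5.5 [0.51398533 0.0357556  0.01260998] [0.479138   0.34847622 0.02015352] [0.08795577 0.01689476 0.04344996] 0.0
5.55 [0.51420198 0.03577693 0.0126011 ] [-1.28696464  0.97137599  0.00955981] [ 0.02903207 -0.02151536 -0.02810959] 0.0
5.6 [0.51439156 0.0357757  0.01259292] [ 0.21664998 -0.10890452 -0.36044293] [ 0.02153365 -0.02282375  0.0024551 ] 0.0
```

View pics/s3.png

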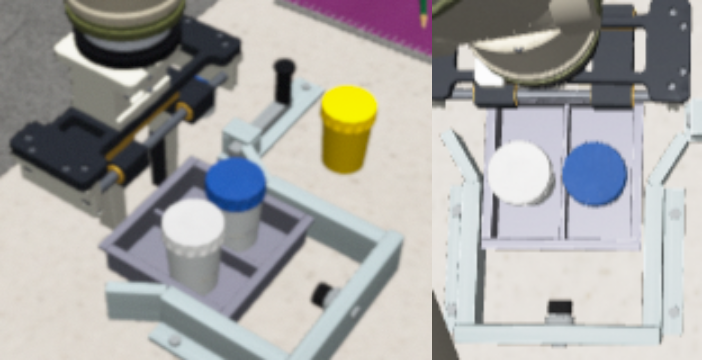

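Tray is square between the rails, pots upright; the buffer face at (560,300) in the composite is about 40 mm ahead.

arm_command([
  [[-0.003, 0, 0], 0],
  [[-0.006, 0, 0], 0],
  [[-0.009, 0, 0], 0],
  [[-0.012, 0, 0], 0],
  [[-0.015, 0, 0], 0],
])

```text
t: 6.07
position: [0.4995, 0.0356, 0.0126]
orientation: [1.0, 0.008, 0.0, 0.0]
wrist_force: [1.3, 1.1, -1.1]
finger_gap: 0.0501
finger_force: 0.7
```

arm_command([
  [[-0.003, 0, 0], 0],
  [[-0.006, 0, 0], 0],
  [[-0.009, 0, 0], 0],
  [[-0.012, 0, 0], 0],
  [[-0.014, 0, 0], 0],
])

```text
t: 6.48
position: [0.4853, 0.0353, 0.0126]
orientation: [1.0, 0.008, -0.0, 0.0]
wrist_force: [1.3, -0.7, -0.5]
finger_gap: 0.0498
finger_force: 0.6
```

arm_command([
  [[-0.0007, 0, 0], 0],
  [[-0.0014, 0, 0], 0],
  [[-0.0021, 0, 0], 0],
  [[-0.0028, 0, 0], 0],
  [[-0.0035, 0, 0], 0],
])

```text
t: 6.9
position: [0.4824, 0.0353, 0.0126]
orientation: [1.0, 0.008, 0.0, -0.0]
wrist_force: [1.1, 0.4, -0.6]
finger_gap: 0.0501
finger_force: 0.7
```

arm_command([
  [[-0.0006, 0, 0], 0],
  [[-0.0012, 0, 0], 0],
  [[-0.0018, 0, 0], 0],
  [[-0.0024, 0, 0], 0],
  [[-0.003, 0, 0], 0],
])

```text
t: 7.32
position: [0.4793, 0.0353, 0.0126]
orientation: [1.0, 0.008, -0.0, 0.0]
wrist_force: [1.2, 0.5, -0.5]
finger_gap: 0.0502
finger_force: 0.7
```

arm_command([
  [[-0.0004, 0, 0], 0],
  [[-0.0008, 0, 0], 0],
  [[-0.0012, 0, 0], 0],
  [[-0.0016, 0, 0], 0],
  [[-0.002, 0, 0], 0],
])

```text
t: 7.73
position: [0.4773, 0.0353, 0.0126]
orientation: [1.0, 0.008, -0.0, 0.0]
wrist_force: [1.0, -0.3, 0.6]
finger_gap: 0.0503
finger_force: 0.8
```

arm_command([
  [[-0.0003, 0, 0], 0],
  [[-0.0006, 0, 0], 0],
  [[-0.0009, 0, 0], 0],
  [[-0.0012, 0, 0], 0],
  [[-0.0012, 0, 0], 0],
])

```text
t: 8.15
position: [0.4766, 0.0353, 0.0126]
orientation: [1.0, 0.008, 0.0, -0.0]
wrist_force: [2.4, 0.4, -0.5]
finger_gap: 0.0498
finger_force: 1.6
```

arm_command([
  [[-0.0002, 0, 0], 0],
  [[-0.0004, 0, 0], 0],
  [[-0.0006, 0, 0], 0],
  [[-0.0008, 0, 0], 0],
  [[-0.0008, 0, 0], 0],
])

```text
t: 8.57
position: [0.4762, 0.0353, 0.0127]
orientation: [1.0, 0.008, 0.001, -0.0]
wrist_force: [5.2, -0.8, -1.2]
finger_gap: 0.0501
finger_force: 2.6
```

arm_command([
  [[-0.0004, 0, 0], 0],
  [[-0.0007, 0, 0], 0],
  [[-0.001, 0, 0], 0],
  [[-0.0012, 0, 0], 0],
  [[-0.0012, 0, 0], 0],
])

```text
t: 8.98
position: [0.4759, 0.0354, 0.0128]
orientation: [1.0, 0.008, 0.002, -0.0]
wrist_force: [6.6, -0.9, -1.9]
finger_gap: 0.0497
finger_force: 3.5
```

arm_command([
  [[-0.0003, 0, 0.0002], 0],
  [[-0.0006, 0, 0.0004], 0],
  [[-0.0009, 0, 0.0006], 0],
  [[-0.0012, 0, 0.0006], 0],
  [[-0.0012, 0, 0.0006], 0],
])

```text
t: 9.4
position: [0.4759, 0.0354, 0.0126]
orientation: [1.0, 0.008, 0.003, -0.0]
wrist_force: [8.4, -0.4, 3.8]
finger_gap: 0.0494
finger_force: 4.4
```

```bash
cat > obs.py <<'E'
from rig import sensors,cams
import numpy as np
R=[]
for _ in range(5):
    o=sensors.get_obs();R.append(np.r_[o["wrist_force"],o["finger_force"],o["position"]]);cams.snapshot("top")
print(o["t"],np.mean(R,0).round(4),np.std(R,0).round(2)[:4])
E
python3 obs.py
```

```text
9.6 [ 8.6393 -1.0577  3.121   4.4146  0.4759  0.0354  0.0126] [0.47 0.41 0.49 0.  ]
```

arm_command([
  [[-0.0004, 0, 0], 0],
  [[-0.0008, 0, 0], 0],
  [[-0.0012, 0, 0], 0],
  [[-0.0015, 0, 0], 0],
  [[-0.0015, 0, 0], 0],
])

```text
t: 10.07
position: [0.4755, 0.0355, 0.0126]
orientation: [1.0, 0.008, 0.004, -0.0]
wrist_force: [11.7, -0.9, 0.9]
finger_gap: 0.05
finger_force: 5.6
```

```bash
python3 obs.py
```

```text
10.2667 [11.6978 -1.321   1.4222  5.5881  0.4755  0.0355  0.0126] [0.42 0.42 0.48 0.  ]
```

arm_command([
  [[-0.0002, 0, 0], 0],
  [[-0.0003, 0, 0], 0],
  [[-0.0004, 0, 0], 0],
  [[-0.0004, 0, 0], 0],
  [[-0.0004, 0, 0], 0],
])

```text
t: 10.73
position: [0.4754, 0.0355, 0.0126]
orientation: [1.0, 0.008, 0.004, -0.0]
wrist_force: [11.1, -1.4, 0.3]
finger_gap: 0.0497
finger_force: 5.9
```

```bash
python3 obs.py
```

```text
10.9333 [11.5676 -1.3453  0.3459  5.9334  0.4754  0.0355  0.0126] [0.48 0.15 0.31 0.  ]
```

arm_command([
  [[0.0015, 0, 0], 0],
  [[0.003, 0, 0], 0],
  [[0.006, 0, 0], 0],
  [[0.011, 0, 0], 0],
  [[0.017, 0, 0], 0],
])

```text
t: 11.4
position: [0.4867, 0.0353, 0.0118]
orientation: [1.0, 0.008, -0.001, 0.0]
wrist_force: [0.7, -0.3, 0.3]
finger_gap: 0.0501
finger_force: 0.0
```

arm_command([
  [[0.007, 0, 0], 0],
  [[0.014, 0, 0], 0],
  [[0.014, 0, -0.03], 0],
  [[0.014, 0, -0.07], 0],
  [[0.014, 0, -0.11], 0],
], hand=255)

```text
t: 11.82
position: [0.5013, 0.0355, 0.1224]
orientation: [1.0, 0.008, -0.002, 0.0]
wrist_force: [1.1, -0.6, -0.7]
finger_gap: 0.0213
finger_force: 0.0
```

arm_command([
  [[-0.004, 0.04, 0], 0],
  [[-0.008, 0.08, 0], 0],
  [[-0.012, 0.12, 0], 0],
  [[-0.016, 0.16, 0], 0],
  [[-0.0177, 0.2, 0], 0],
])

```text
t: 12.23
position: [0.4867, -0.1664, 0.1222]
orientation: [1.0, 0.008, -0.0, -0.0]
wrist_force: [-0.0, -0.0, -0.2]
finger_gap: 0.0001
finger_force: 0.0
```

arm_command([
  [[0, 0.0115, 0], 0],
  [[0, 0.0115, 0.005], 0],
  [[0, 0.0115, 0.01], 0],
  [[0, 0.0115, 0.02], 0],
  [[0, 0.0115, 0.02], 0],
])

```text
t: 12.65
position: [0.487, -0.1739, 0.1001]
orientation: [1.0, 0.009, -0.001, -0.001]
wrist_force: [-0.3, 1.1, -0.4]
finger_gap: 0.0006
finger_force: 0.0
```

```bash
python3 - <<'E'
from rig import sensors,cams
import cv2,pickle
from h import *
s=cams.snapshot("scene");t=cams.snapshot("top")
a=cv2.resize(s["color"][120:370,200:440,::-1],None,fx=1.8,fy=1.8);b=cv2.resize(t["color"][190:350,205:405,::-1],None,fx=1.8,fy=1.8)
b=cv2.copyMakeBorder(b,0,len(a)-len(b),0,0,0);cv2.imwrite("pics/s4.png",np.hstack([a,b]))
o=sensors.get_obs();p=o["position"];print(o["t"],p,o["wrist_force"])
for z in(0.0,):print(proj(s,p),proj(t,p))
E
```

```text
12.75 [ 0.48737087 -0.17434477  0.10121348] [ 0.32259813  0.60444963 -0.11800602]
[[374.65542803 171.57409   ]] [[393.01622348 235.634295  ]]
```

View pics/s4.png

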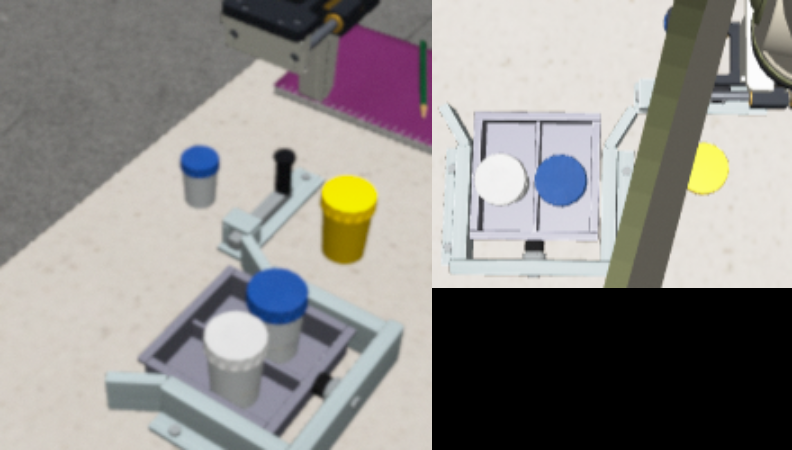

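The tray is home against the buffer (composite (535,245)) with pots upright, and the shut fingers hang beyond the knob. Descend and approach.

arm_command([
  [[0, 0.002, 0.02], 0],
  [[0, 0.002, 0.04], 0],
  [[0, 0.002, 0.06], 0],
  [[0, 0.002, 0.07], 0],
  [[0, 0.002, 0.07], 0],
])

```text
t: 13.17
position: [0.4869, -0.1769, 0.0303]
orientation: [1.0, 0.008, -0.002, -0.001]
wrist_force: [0.1, 0.2, -0.6]
finger_gap: 0.0004
finger_force: 0.0
```

arm_command([
  [[0, -0.003, 0], 0],
  [[0, -0.006, 0], 0],
  [[0, -0.009, 0], 0],
  [[0, -0.012, 0], 0],
  [[0, -0.015, 0], 0],
])

```text
t: 13.58
position: [0.4877, -0.1628, 0.0327]
orientation: [1.0, 0.008, 0.001, 0.0]
wrist_force: [0.4, -0.1, 0.8]
finger_gap: 0.0003
finger_force: 0.0
```

arm_command([
  [[0, -0.002, 0], 0],
  [[0, -0.004, 0], 0],
  [[0, -0.006, 0], 0],
  [[0, -0.008, 0], 0],
  [[0, -0.01, 0], 0],
])

```text
t: 14.0
position: [0.4873, -0.1536, 0.0322]
orientation: [1.0, 0.007, 0.0, 0.0]
wrist_force: [0.4, -3.5, 3.0]
finger_gap: 0.0004
finger_force: 1.8
```

arm_command([
  [[0, -0.003, 0], 0],
  [[0, -0.006, 0], 0],
  [[0, -0.009, 0], 0],
  [[0, -0.012, 0], 0],
  [[0, -0.015, 0], 0],
])

```text
t: 14.42
position: [0.4871, -0.1378, 0.032]
orientation: [1.0, 0.008, 0.0, 0.0]
wrist_force: [0.1, -3.0, 4.2]
finger_gap: 0.0006
finger_force: 1.9
```

arm_command([
  [[0, -0.003, 0], 0],
  [[0, -0.006, 0], 0],
  [[0, -0.009, 0], 0],
  [[0, -0.012, 0], 0],
  [[0, -0.015, 0], 0],
])

```text
t: 14.83
position: [0.4868, -0.1228, 0.032]
orientation: [1.0, 0.008, 0.0, 0.0]
wrist_force: [1.6, -3.5, 1.9]
finger_gap: 0.0
finger_force: 1.8
```

arm_command([
  [[0, -0.001, 0], 0],
  [[0, -0.002, 0], 0],
  [[0, -0.003, 0], 0],
  [[0, -0.004, 0], 0],
  [[0, -0.005, 0], 0],
])

```text
t: 15.25
position: [0.4867, -0.1182, 0.032]
orientation: [1.0, 0.008, -0.0, 0.0]
wrist_force: [0.9, -3.2, 2.0]
finger_gap: 0.0002
finger_force: 1.7
```

arm_command([
  [[0, -0.001, 0], 0],
  [[0, -0.002, 0], 0],
  [[0, -0.003, 0], 0],
  [[0, -0.004, 0], 0],
  [[0, -0.005, 0], 0],
])

```text
t: 15.67
position: [0.4867, -0.1136, 0.032]
orientation: [1.0, 0.007, 0.0, 0.0]
wrist_force: [0.8, -9.3, 2.1]
finger_gap: 0.0003
finger_force: 4.6
```

arm_command([
  [[0, -0.0005, 0], 0],
  [[0, -0.001, 0], 0],
  [[0, -0.0015, 0], 0],
  [[0, -0.002, 0], 0],
  [[0, -0.002, 0], 0],
])

```text
t: 16.08
position: [0.4866, -0.1135, 0.0321]
orientation: [1.0, 0.006, 0.0, 0.001]
wrist_force: [0.5, -12.5, 1.9]
finger_gap: 0.0003
finger_force: 6.2
```

The bolt has come up hard at its end. Backing off.

arm_command([
  [[0, 0.003, 0], 0],
  [[0, 0.008, 0], 0],
  [[0, 0.016, 0], 0],
  [[0, 0.026, 0], 0],
  [[0, 0.034, 0], 0],
])

```text
t: 16.5
position: [0.4868, -0.146, 0.0319]
orientation: [1.0, 0.008, -0.0, -0.0]
wrist_force: [0.4, -0.3, 0.4]
finger_gap: 0.0012
finger_force: 0.0
```

arm_command([
  [[0, 0, -0.03], 0],
  [[0, 0, -0.07], 0],
  [[0, 0, -0.11], 0],
  [[0, 0, -0.15], 0],
  [[0, 0, -0.18], 0],
])

```text
t: 16.92
position: [0.4871, -0.146, 0.2152]
orientation: [1.0, 0.007, 0.001, 0.0]
wrist_force: [1.3, -0.1, 1.2]
finger_gap: 0.0005
finger_force: 0.0
```

arm_command([
  [[0, 0.04, 0], 0],
  [[0, 0.08, 0], 0],
  [[0, 0.12, 0], 0],
  [[0, 0.16, 0], 0],
  [[0, 0.16, 0], 0],
])

```text
t: 17.33
position: [0.4877, -0.3144, 0.2122]
orientation: [1.0, 0.003, 0.0, 0.002]
wrist_force: [0.6, -0.8, 0.4]
finger_gap: 0.0002
finger_force: 0.0
```

```bash
python3 - <<'E'
from rig import sensors,cams
import cv2
from h import *
s=cams.snapshot("scene");t=cams.snapshot("top")
a=cv2.resize(s["color"][120:370,200:440,::-1],None,fx=1.6,fy=1.6);b=cv2.resize(t["color"][190:350,205:405,::-1],None,fx=2,fy=2)
b=cv2.copyMakeBorder(b,0,len(a)-len(b),0,0,0);cv2.imwrite("pics/s5.png",np.hstack([a,b]))
print(sensors.get_obs()["wrist_force"])
E
```

```text
[-0.16226038 -0.1470684   0.06847274]
```

View pics/s5.png

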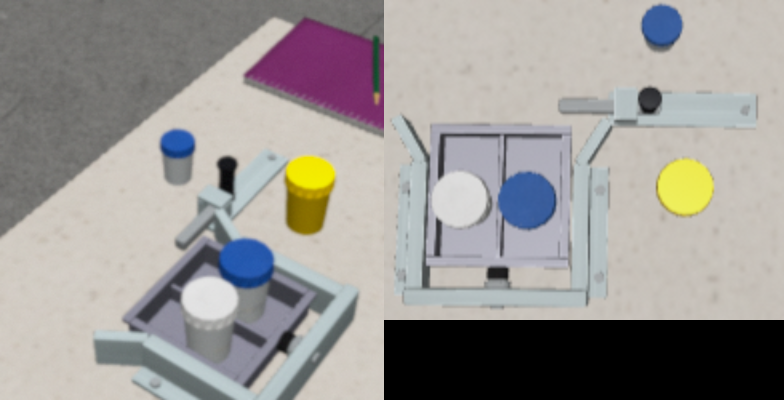

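The bolt bar (560..615,105) now lies behind the far lip with the knob (650,99) against the housing. The tray touches the buffer, both pots stand, and the arm is clear.

```bash
python3 -c "
from rig import order
print(order.sign_off())"
```

```text
the job is handed in; nothing more can be done
None
```

The job is handed in: I dragged the tray into the dock and pressed it on the buffer with about 11 N (wrist reading less estimated drag), then let go and pushed the bolt in to its stop, with both pots upright, at about 17 s of the 72 s allowed.

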